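Blow off the bench vise with the yellow air knob

TASK

Blow the filings off the bench vise: on the grey air panel, pull the yellow push-pull knob straight up until it snaps to its on position, leave it on for at least a second, then push it fully home again and let go. Leave the red knob in and the blue knob out, as they are.

Things in the scene. Friction and masses are not known exactly. Their poses are not given: they have to be found in the camera images.
- yellow_grip (a point): centre of the yellow knob's round head (36 mm across, 30 mm tall, on a 12 mm vertical stem); rises with it. Knob in: 35 mm above the flat top of the grey panel, the head's underside 20 mm above. x axis to the panel's back, z up, y along the row of three knobs (yellow, red, blue in any order, 85 mm between centres). The panel is clear in front of and behind the knobs.
- yellow (a joint): lift of the yellow knob in m, straight up: 0 = in (off, its start), 0.018 = out (on), with a stop at each end. Snap action: about 5 to 7 N pulls it up or pushes it down; past half-way (0.009) it snaps to the far end by itself and stays there.
- red (a joint): lift of the red knob, same make and size, in the row: starts in at 0; leave it there. The panel box is 140 mm deep, 320 mm wide, its top 70 mm above the bench, fixed, turned up to 25 degrees about the vertical. Each stem has a steel collar, 30 mm across and 8 mm high, on the panel.
- blue (a joint): lift of the blue knob, same make and size, in the row: starts out at 0.018, its head 18 mm higher than those that are in; leave it there

How it is judged:
By the outcome, as a careful person would: the job done as asked, in the order asked, and still so for the second after the job is handed in, with the robot touching nothing.
It also fails if it takes over 32 s, if anything falls off the work surface, if the arm or the gripper's body presses on something with over 40 N, if the wrist force passes 120 N, or if a joint passes its speed limit or range.

ROBOT

A 6-joint arm with a two-finger parallel gripper is mounted at the origin on the work surface. World frame = base frame: x ahead of the robot, y to its left, z up, the work surface at z = 0. Lengths are in m, angles in rad, forces in N, time in s.
With the tool pointing down it reaches from about 0.25 to 0.775 m from the base axis. Payload 8.9 kg.
Tool frame: the origin (TCP) lies on the centre line of the jaws, within the pads' length; the fingertips stand 14 mm ahead of it and the grasp point (between the pads) lies 5 mm behind it; x points along the fingers, y is the direction in which the jaws open and shut, and the axes are right-handed (so a half turn about x gives the same grasp; the last joint's range is limited). The gripper opens to 85 mm and grips with 20 to 120 N. Pads are 22 mm wide; open, the fingers measure 114 mm over their backs; the gripper's body (76 mm by 85 mm) begins 54 mm behind the grasp point. The pads swing forward as they close: fully open they stand 13 mm farther back than shut.
Start: joints at [-1.398, 0.291, -0.153, 1.127, 0, 1.431], TCP at [0.161, -0.5, 0.245] pointing down, gripper open.
Joint ranges: [-2.52, 2.52], [-0.91, 1.74], [-1.3, 1.37], [-1.96, 2.02], [-1.52, 1.47], [-3.14, 3.14]. Speed limits (rad/s): [2.22, 2.22, 2.79, 3.14, 3.14, 3.14].

INTERFACE

Orientations are given as [roll, pitch, yaw] about the fixed x, y, z axes, in that order (R = Rz(yaw) Ry(pitch) Rx(roll)).
In Python, from cell import move_pose, line_to, movej, set_gripper, hold, inverse_kinematics, grab_frame, IKError, job_done, get_time_s, get_joint_positions, get_qd, get_joint_efforts, get_position, get_ee_rot, get_ft_force, get_moment, get_width gives the robot as it stands. Calls block until the motion is done:
- move_pose(position, orientation): joint-space move of the TCP to a pose.
- line_to(position, max_speed=0.15, attitude=None, guard=None): straight line of the TCP; attitude=None keeps the orientation; max_speed is the mean speed in m/s. With guard (N) it stops when the force on the tool has changed by that much, and returns True; else False.
- movej(angles): joint-space move.
- set_gripper(opening, effort=None): opening from 0.0 (shut) to 1.0 (fully open); effort is the grip in N (None keeps the last); returns when the fingers have stopped.
- hold(seconds).
- inverse_kinematics(position, orientation): joint angles nearest the present ones, or None.
- grab_frame(name): name is "side" or "top" or "wrist"; returns a dict with "image" (420x560x3 uint8, red, green, blue), "range_z" (420x560 float32, m along the optical axis (not along the pixel's ray), 0 where there is no reading), "mtx" (3x3 intrinsics, pixels), "dist" ([k1, k2, p1, p2, k3] as OpenCV has them; the pictures are not rectified), "rvec" (rotation vector, rad) and "tvec" (3), from world to camera coordinates, as OpenCV has them. Camera axes: x right, y down, z forward; pixel columns grow to the right and rows downward; lengths in m; the calibration is good to about 2 mm. A picture is of the moment at which its call begins.
A pose or a line that the arm cannot do raises IKError and nothing moves.
- job_done(): hands the job in, once; it reports no verdict.
Readings, each from a call of its own:
- get_time_s(): time.
- get_joint_positions(): joint angles.
- get_qd(): joint speeds.
- get_joint_efforts(): joint torques, N m.
- get_position(): TCP position.
- get_ee_rot(): TCP orientation.
- get_ft_force(): force on the tool from outside, world axes, zero at the start.
- get_moment(): the same for the moment, N m.
- get_width(): opening from 0.0 (shut) to 1.0 (fully open).
Only numpy, scipy, OpenCV 4.12 (cv2) and the standard library are available. Lean on these libraries where they do the work, as an engineer would, in place of code of your own. Each camera call takes 0.05 s, during which the arm holds its last target. There are 200 camera calls.

## Working session

There is one attempt and no reset: what is moved stays moved. The work goes in short steps, each a Python script; the robot and the scene stay as the last script left them, time stands still between calls to the robot, and variables do not carry over. Pictures are saved under pics/ and viewed, about 8 in all and at most 12, crops included, and the job is handed in when it is done.

```bash
mkdir -p pics; cat > h.py <<'E'
import numpy as np, cv2
from cell import *
def world(f, uv, z=None):
    """pixels -> world points, by range image (z None) or by ray onto plane z"""
    uv=np.asarray(uv,float).reshape(-1,1,2)
    n=cv2.undistortPoints(uv,f["mtx"],np.array(f["dist"])).reshape(-1,2)
    R=cv2.Rodrigues(np.array(f["rvec"],float))[0]; t=np.array(f["tvec"],float).reshape(3)
    d=np.c_[n,np.ones(len(n))]@R; c=-R.T@t
    if z is None:
        p=uv.reshape(-1,2).round().astype(int); s=f["range_z"][p[:,1],p[:,0]]
    else: s=(z-c[2])/d[:,2]
    return c+d*s[:,None]
def mask(f,name):
    h=cv2.cvtColor(f["image"],cv2.COLOR_RGB2HSV)
    H,S,V=h[...,0].astype(int),h[...,1],h[...,2]
    r={"yellow":(H>20)&(H<36),"red":(H<8)|(H>172),"blue":(H>100)&(H<130)}[name]
    return r&(S>110)&(V>60)
def save(f,n): cv2.imwrite("pics/"+n,cv2.cvtColor(f["image"],cv2.COLOR_RGB2BGR))
E
python3 - <<'E'
from h import *
print(get_time_s())
for n in("top","side"):
    f=grab_frame(n); save(f,n+"1.png")
    for c in("yellow","red","blue"):
        k,l,st,ce=cv2.connectedComponentsWithStats(mask(f,c).astype(np.uint8))
        for i in range(1,k):
            if st[i,4]>60:
                vu=np.argwhere(l==i)[:,::-1]; w=world(f,vu); w=w[f["range_z"][vu[:,1],vu[:,0]]>0]
                print(n,c,st[i],ce[i].round(1),np.median(w,0).round(4) if len(w) else None, np.percentile(w[:,2],[5,95]).round(3) if len(w) else None)
E
```

```text
0.0
top yellow [340 207  22  21 377] [350.2 216.9] [ 0.5532 -0.0631  0.1186] [0.11  0.121]
top red [ 314   16  124   96 9837] [374.   63.3] [ 0.8607 -0.1189  0.0151] [0.002 0.069]
top red [290 191  22  22 351] [300.6 201.3] [0.5788 0.0153 0.1188] [0.115 0.121]
top red [555 358   5  62 208] [557.4 387. ] [ 0.2533 -0.4513  0.0239] [0.017 0.031]
top blue [ 501   25   59   97 3956] [529.6  69.1] [ 0.8642 -0.4345  0.0112] [0.002 0.048]
top blue [  15  113   40   80 1189] [ 34.7 155.9] [0.67   0.5349 0.0294] [0.026 0.036]
top blue [  0 134  17  10  75] [  8.1 138. ] [0.699  0.5493 0.0883] [0.083 0.096]
top blue [  0 146  22  28 402] [  8.8 158.6] [0.6494 0.5085 0.139 ] [0.134 0.141]
top blue [  0 186  10  17  92] [  3.9 194.4] [0.6019 0.5949 0.0294] [0.026 0.032]
top blue [393 222  23  21 381] [403.7 232. ] [ 0.5286 -0.1438  0.1368] [0.133 0.139]
side yellow [259 259  30  34 889] [273.6 275.5] [ 0.5545 -0.0758  0.1166] [0.097 0.121]
side red [271 217  27  31 702] [284.4 231.9] [0.5795 0.0046 0.1156] [0.096 0.12 ]
side red [  417   241   143   179 16137] [494.8 322. ] [ 0.8219 -0.1222  0.0375] [0.004 0.069]
side blue [ 248   55   81   83 3653] [290.7  95.8] [0.6753 0.537  0.0846] [0.013 0.14 ]
side blue [ 242  298   35   42 1191] [259.3 318.4] [ 0.5292 -0.1562  0.1357] [0.115 0.139]
side blue [343 378   7  11  71] [345.8 382.8] [ 0.6183 -0.1771  0.0397] [0.034 0.043]
```

View pics/top1.png

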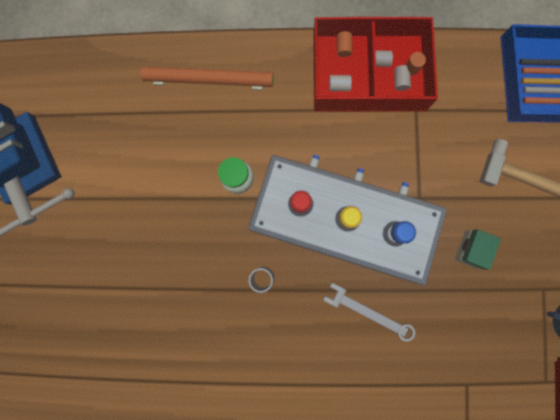

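View pics/side1.png

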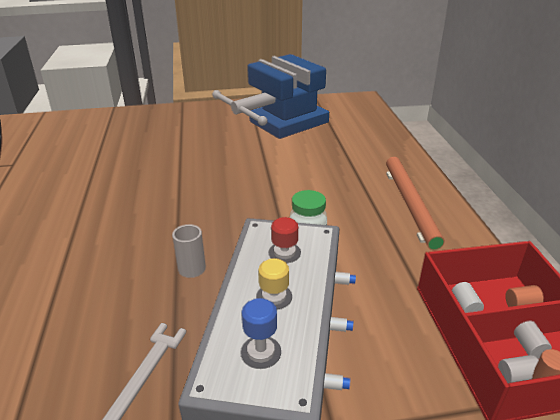

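Yellow is the middle knob: px (350,217) in the top view, (274,275) in the side view. Red at (301,201) is in and blue at (404,232) is out. The panel is turned about -17.5°, and front and back of the knob are clear. Next I'll move above it with the jaws along the panel's x axis.

```bash
python3 - <<'E'
from h import *
a=-np.arctan2(.0502,.1591); p=np.array([.5535,-.0637])
best=None
for y in(a+np.pi/2,a-np.pi/2):
    q=inverse_kinematics([*p,.2],[0,np.pi/2,y])
    print(np.degrees(y),None if q is None else np.round(q,2))
    if q is not None and (best is None or abs(q[5])<abs(best[1][5])): best=(y,q)
y=best[0]; move_pose([*p,.2],[0,np.pi/2,y]); print("yaw",y,get_position(),get_time_s())
f=grab_frame("wrist"); save(f,"w1.png")
for c in("yellow","red","blue"):
    k,l,st,ce=cv2.connectedComponentsWithStats(mask(f,c).astype(np.uint8))
    for i in range(1,k):
        if st[i,4]<300: continue
        vu=np.argwhere(l==i)[:,::-1]; w=world(f,vu); ok=f["range_z"][vu[:,1],vu[:,0]]>0
        w=w[ok]; zt=np.percentile(w[:,2],95); top=w[w[:,2]>zt-.004]
        (cx,cy),r=cv2.minEnclosingCircle(top[:,:2].astype(np.float32))
        print(c,st[i],"zt",zt.round(4),"circle",round(cx,4),round(cy,4),round(r,4))
E
```

```text
72.48822080913128 [-0.25  0.38 -0.15  1.04  0.   -1.51]
-107.51177919086872 [-0.25  0.38 -0.15  1.04  0.    1.63]
yaw 1.265158122032009 [ 0.55346508 -0.0641509   0.20003603] 2.5917
yellow [ 241  194   56   61 2743] zt 0.1206 circle 0.5548 -0.0639 0.0174
red [    0   107    91   239 10804] zt 0.0691 circle 0.8025 -0.0623 0.0617
red [ 245  304   49   58 2292] zt 0.1205 circle 0.58 0.0168 0.0175
blue [ 234   50   68   70 3747] zt 0.1387 circle 0.5296 -0.1443 0.0173
```

View pics/w1.png

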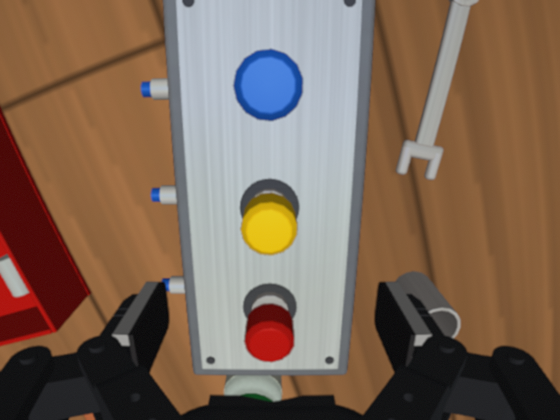

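The close view shows yellow at (269,227), centred on (0.5548, -0.0639) with its top at 0.1206. The lane between the jaws is clear, so I'll grasp and lift.

```bash
cat >> h.py <<'E'
P=np.array([.5547,-.0639])
def tops(f):
    for c in("yellow","red","blue"):
        m=mask(f,c)&(f["range_z"]>0); w=world(f,np.argwhere(m)[:,::-1])
        cen={"yellow":P,"red":[.58,.0168],"blue":[.5296,-.1443]}[c]
        w=w[np.hypot(*(w[:,:2]-cen).T)<.025]
        print(c,len(w),np.percentile(w[:,2],95).round(4) if len(w) else None)
E
python3 - <<'E'
from h import *
line_to([*P,.2]); print(line_to([*P,.101],.1,guard=10),get_position(),get_ft_force().round(1) if hasattr(get_ft_force(),'round') else get_ft_force())
set_gripper(0,40); print("w",get_width(),get_ft_force(),get_time_s())
z=get_position()[2]
for d in(.004,.008,.012,.016,.018):
    line_to([*P,z+d],.03); print(d,get_position()[2]-z,np.round(get_ft_force(),1))
print(get_width(),get_time_s())
f=grab_frame("side"); save(f,"s2.png"); tops(f)
E
```

```text
False [ 0.5551629  -0.06399959  0.10158826] [-0.2 -0.2  0.4]
w 0.4066365279326885 [ 1.71709132 -0.37083877  5.20351364] 4.5583
0.004 0.0039741491018602665 [ 5.1 -1.2 -4. ]
0.008 0.008205657775188932 [ 4.5 -1.6 -0.4]
0.012 0.01239555773346783 [ 4.2 -0.7  2.7]
0.016 0.016371470121796766 [ 4.7 -1.4  4.3]
0.018 0.018090587271074612 [ 6.1 -1.   4.5]
0.4030381336877871 5.9583
yellow 884 0.1385
red 170 0.1162
blue 1184 0.1391
```

View pics/s2.png

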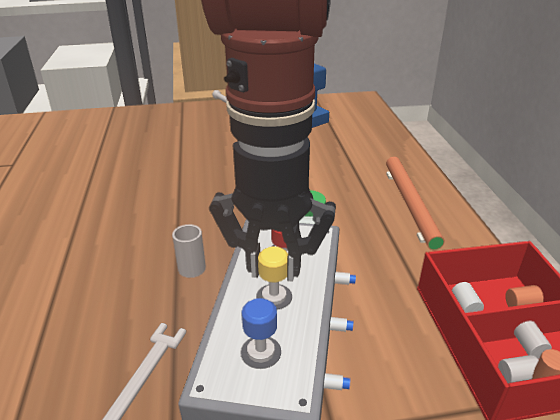

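Yellow, at (273,265), now sits level with blue with its top at 0.1385, so it is fully out. The vertical force changed sign between 8 and 12 mm of lift, which fits the snap. I'll leave it on for 2 s, then push it home and release.

```bash
python3 - <<'E'
from h import *
hold(2.0); z=get_position()[2]
for d in(.006,.012,.0185):
    line_to([*P,z-d],.03); print(d,get_position()[2],np.round(get_ft_force(),1))
set_gripper(1.0); print(get_width(),np.round(get_ft_force(),1))
line_to([*P,.2],.1); print(np.round(get_ft_force(),1),get_time_s())
f=grab_frame("wrist"); tops(f)
f=grab_frame("side"); save(f,"s3.png"); tops(f)
E
```

```text
0.006 0.11340869647377463 [ 5.7 -2.3  0.8]
0.012 0.1067528489914922 [ 9.  -2.1 -4.9]
0.0185 0.10151463560439436 [ 4.2 -1.   9. ]
1.0003839092265667 [-1.1  0.6 -0. ]
[ 0.4  0.  -1.3] 10.7667
yellow 2752 0.1206
red 2294 0.1205
blue 3777 0.1387
yellow 881 0.1205
red 689 0.1204
blue 1179 0.139
```

View pics/s3.png

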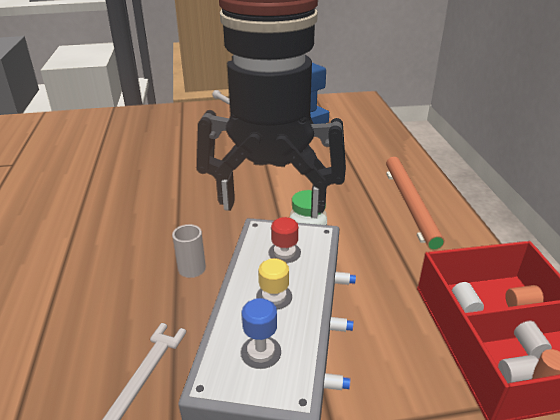

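Yellow, at (274,275), is back where it started with its top at 0.1206. Red is still in, blue is still out, and the gripper is clear. I'll hand in.

```bash
python3 -c "
from cell import *
job_done()"
```

```text
the job is handed in; nothing more can be done
```

I pulled the yellow knob up 18 mm until it snapped on and left it on for over 2 s. I kept hold of it throughout. I then pushed it home, let go, backed the gripper off to z = 0.2 m and handed in. My last time reading before handing in was about 10.8 s.

- **Yellow:** its top read 0.1385 m when on. It reads 0.1206 m now, the same as at the start.
- **Red and blue:** both are unchanged, with red in at 0.1205 m and blue out at 0.1387 m.
- **Forces:** wrist forces were around 10 N or less at each reading.

No final check failed or disagreed. While the arm was lifted, the side view read red at 0.1162 m because the gripper partly hid it; it read 0.1204 m from the same view afterwards.

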